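Show the helper which mug is a second

TASK

Call the helper by pressing the counter bell's plunger down. Then show what has to be done with the faulty mug: point down at the one mug without a handle, fingertips about 3 cm above the middle of its mouth, and stay there for about two seconds, then point in the same way at the middle of the empty wooden crate, fingertips about 3 cm above its rim, and finish still pointing there. Do not touch any mug, the board under them, the crate or the jar, and do not come down over any of the other mugs: cross those well clear.

Things in the scene. Friction and masses are not known exactly. Their poses are not given: they have to be found in the camera images.
- mug_plain: The faulty mug: white-glazed, straight, WITHOUT a handle; 78 mm across the rim, 92 mm tall, open at the top. Origin: centre of its underside; z up, rim at z = 92 mm. One of four mugs in a row on the ware board, any place in the row.
- mug_a: A white-glazed straight mug WITH a loop handle, otherwise the same as the plain one: 78 mm across the rim, 92 mm tall, handle reaching 68 mm from the axis along its own +y. Origin: centre of its underside; z up. Stands on the ware board. Not the one to point at; must stay as it is.
- mug_b: A white-glazed straight mug WITH a loop handle, otherwise the same as the plain one: 78 mm across the rim, 92 mm tall, handle reaching 68 mm from the axis along its own +y. Origin: centre of its underside; z up. Stands on the ware board. Not the one to point at; must stay as it is.
- mug_c: A white-glazed straight mug WITH a loop handle, otherwise the same as the plain one: 78 mm across the rim, 92 mm tall, handle reaching 68 mm from the axis along its own +y. Origin: centre of its underside; z up. Stands on the ware board. Not the one to point at; must stay as it is.
- crate: Empty open wooden crate, 140 x 200 mm (its x, y), 60 mm tall, walls 7 mm, standing on the table nearer the robot than the mugs. Origin: centre of its underside; rim at z = 60 mm. Loose, must not be touched.
- bell_plunger (a joint): Plunger of the counter bell: 0 m up, 0.006 m fully down; sprung, about 1.4 N to start and 4 N to go fully down, comes back up by itself. Pressed vertically downward. The bell rings once it is more than 0.004 m down.
- bell_top (a point): Centre of the top of the plunger, a steel disc 18 mm across on top of a steel dome bell (86 mm across, fixed to the table, plunger top 60 mm above the table; dome top 45 mm). z up. The bell stands beside the crate, on either side of it.
- ware_board: Fixed plywood board the mugs stand on, 130 x 520 mm (its x, y), 18 mm thick. Origin: centre of its underside, on the table.
- jar: Closed grey glaze jar with a steel cap, 74 mm across, 100 mm tall, standing off to the robot's right. Origin: centre of its underside. Must stay as it is.
There are look-alikes about, which are no part of the job. What is shaped like the mug_b but purple is not meant.

How it is judged:
On the way, in this order (a step that is already met when the one before it is completed fails the run):
1. the bell's plunger is pressed down more than 4 mm (value of joint bell_plunger above 0.004 m), for 0.02 s.
2. the fingertips dwell for at least 1.5 s above the mug without a handle, within 30 mm of its axis and about 5 to 60 mm above its rim (horizontal distance between the grasp point and mug_plain below 0.03 m and z of the grasp point in the frame of mug_plain between 0.116 and 0.171 m), for 1.5 s.
At the end, for the whole second after the job is handed in: The fingertips stay over the middle of the crate, within 40 mm of its centre and not more than about 60 mm above its rim (nor lower than about 25 mm above the table), touching nothing; the bell's plunger is back up; the mugs, crate and jar stand upright within 6 mm of where they began (horizontal distance between the grasp point and crate below 0.04 m and z of the grasp point in the frame of crate between 0.045 and 0.142 m and value of joint bell_plunger below 0.002 m and distance of each of mug_plain, mug_a, mug_b, mug_c, crate, jar from where it was at the start of the episode below 0.006 m and angle between each of mug_plain, mug_a, mug_b, mug_c, crate, jar's own z axis and vertical below 0.05 rad).
It fails at once if a mug, the crate, the jar or the ware board is touched by the robot (contact force between any of the fingers, the arm and mug_plain above 0.3 N or contact force between any of the fingers, the arm and mug_a above 0.3 N or contact force between any of the fingers, the arm and mug_b above 0.3 N or contact force between any of the fingers, the arm and mug_c above 0.3 N or contact force between any of the fingers, the arm and crate above 0.3 N or contact force between any of the fingers, the arm and jar above 0.3 N or contact force between any of the fingers, the arm and ware_board above 0.3 N).
It fails at once if a mug, the crate or the jar is moved by more than 8 mm or lifted (distance of any of mug_plain, mug_a, mug_b, mug_c, crate, jar from where it was at the start of the episode above 0.008 m).
It fails at once if the fingertips come down to less than about 4 cm above the mouth of a mug that has a handle ((horizontal distance between the grasp point and mug_a below 0.035 m and z of the grasp point in the frame of mug_a below 0.152 m) or (horizontal distance between the grasp point and mug_b below 0.035 m and z of the grasp point in the frame of mug_b below 0.152 m) or (horizontal distance between the grasp point and mug_c below 0.035 m and z of the grasp point in the frame of mug_c below 0.152 m)).
It also fails if it takes over 48 s, if anything falls off the work surface, if the arm or the gripper's body presses on something with over 40 N, if the wrist force passes 120 N, or if a joint passes its speed limit or range.

ROBOT

A 6-joint arm with a two-finger parallel gripper is mounted at the origin on the work surface. World frame = base frame: x ahead of the robot, y to its left, z up, the work surface at z = 0. Lengths are in m, angles in rad, forces in N, time in s.
With the tool pointing down it reaches from about 0.35 to 0.875 m from the base axis. Payload 4.2 kg.
Tool frame: the origin (TCP) lies midway between the tips of the shut fingers; the grasp point (between the pads) lies 19 mm behind it (env.pinch_z is the distance from the TCP to the grasp point, in m); z points along the fingers, y is the line along which they close (so a half turn about z gives the same grasp; the last joint's range is limited). The gripper opens to 85 mm and grips with 20 to 120 N. Pads are 22 mm wide; open, the fingers measure 114 mm over their backs; the gripper's body (76 mm by 85 mm) begins 54 mm behind the grasp point. The pads swing forward as they close: fully open they stand 13 mm farther back than shut.
Start: joints at [-0.921, 0.385, 0.008, 0, -1.194, -0.259], TCP at [0.238, -0.578, 0.231] pointing down, gripper open.
Joint ranges: [-3.14, 3.14], [-1.21, 2.06], [-1.07, 1.41], [-3.16, 2.05], [-2.99, -0.16], [-3.1, 3.1]. Speed limits (rad/s): [2.79, 2.79, 3.14, 3.14, 3.14, 3.14].

INTERFACE

Orientations are given as [roll, pitch, yaw] about the fixed x, y, z axes, in that order (R = Rz(yaw) Ry(pitch) Rx(roll)).
In Python, from workcell import env, effector, solver, telemetry, capture, calibration, find_in, outline_of gives the robot as it stands. The module is installed in compiled form; this text tells all that it offers. Calls block until the motion is done:
- env.goto(position, orientation): joint-space move of the TCP to a pose.
- env.move_l(position, rate=0.15, frame=None): straight line of the TCP; frame=None keeps the orientation; rate is the mean speed in m/s.
- env.set_joints(angles): joint-space move.
- effector.grip(opening, grip_force=None): finger opening in m; grip_force is the grip in N (None keeps the last); returns when the fingers have stopped.
- env.hold(seconds).
- solver.solve_ik(position, orientation): joint angles nearest the present ones, or None.
- telemetry.observe(): the state.
- capture(name): name is "side" or "top" or "wrist"; returns the picture (400x640x3 uint8, red, green, blue); there is no depth.
- calibration(name): a dict with "fx", "fy", "cx", "cy" (pixels), "rvec" (rotation vector, rad) and "tvec" (3), from world to camera coordinates, as OpenCV has them; the wrist camera has in their place "tool_from_camera" (4x4, takes a point from camera to tool coordinates, whose origin is the TCP and whose axes are the flange's). Camera axes: x right, y down, z forward; pixel columns grow to the right and rows downward; lengths in m; the calibration is good to about 2 mm. A picture is of the moment at which its call begins: read the wrist's pose just before it. calibration takes no time and is no camera call.
A pose or a line that the arm cannot do raises env.PlanningError and nothing moves.
- env.finish_job(): hands the job in; it is judged then, once.
Trained networks look in the newest picture that a camera, given by its name, has taken for a name from the list of things; names that differ only in an ending like _2 or _b are one class to them, and where a whole thing is asked for, a point or a joint stands for the part that bears it (a point fixed in the world has none). Each returns a list of dicts, best first, with "score" (0 to 1); they miss things now and then, are a little off and sometimes report something else, mostly with a low value. They report only what shows in the picture. A call takes as long as a camera call. They do not tell look-alikes from the thing itself.
- find_in(camera, name): "at" ([x, y, z] in m, in world coordinates, good to about 4 mm: the middle of the surface that is visible of it).
- outline_of(camera, name): "mask" (400x640 bool, what is visible of it).
The state is a dict: "time": time; "q": joint angles; "qd": joint speeds; "joint_torque": joint torques, N m; "tool_pos": TCP position; "tool_rot": TCP orientation; "contact_force": force on the tool from outside, world axes, zero at the start; "wrist_torque": the same for the moment, N m; "grip_width": finger opening in m; "gripper_force": force on a finger pad.
Only numpy, scipy, OpenCV 4.12 (cv2) and the standard library are available. Lean on these libraries where they do the work, as an engineer would, in place of code of your own. Each camera call takes 0.05 s, during which the arm holds its last target. There are 200 camera calls.

## Working session

There is one attempt and no reset: what is moved stays moved. The work goes in short steps, each a Python script; the robot and the scene stay as the last script left them, time stands still between calls to the robot, and variables do not carry over. Pictures are saved under pics/ and viewed, at most 10 in all, crops included, and the job is handed in when it is done.

```bash
mkdir -p pics; python3 - <<'E'
from workcell import *
import cv2,numpy as np
for c in("top","side"):
    im=capture(c); cv2.imwrite(f"pics/{c}1.png",im[:,:,::-1])
    for n in("mug_plain","mug_a","crate","bell_top","ware_board","jar"):
        print(c,n,[(np.round(d["at"],3).tolist(),round(d["score"],2)) for d in find_in(c,n)])
    k=calibration(c);print(k)
print(telemetry.observe()["time"],env.pinch_z)
E
```

```text
top mug_plain []
top mug_a [([0.845, 0.084, 0.054], 0.73), ([0.65, -0.025, 0.052], 0.72), ([0.817, -0.066, 0.053], 0.7), ([0.642, 0.11, 0.062], 0.69), ([0.742, -0.315, 0.047], 0.63), ([0.792, 0.255, 0.056], 0.63), ([0.637, 0.227, 0.072], 0.62)]
top crate [([0.435, -0.164, 0.005], 0.83)]
top bell_top []
top ware_board [([0.62, 0.03, 0.021], 0.97)]
top jar [([0.503, -0.36, 0.101], 0.77)]
{'fx': 396.60519877760794, 'fy': 396.60519877760794, 'cx': 314.56456794954426, 'cy': 202.869437437126, 'rvec': array([ 2.16506396, -2.03225458,  0.21972848]), 'tvec': array([-0.11600019,  0.62683178,  0.97574321])}
side mug_plain [([0.627, -0.131, 0.081], 0.78)]
side mug_a [([0.788, 0.252, 0.055], 0.97), ([0.634, 0.212, 0.07], 0.9), ([0.631, 0.103, 0.074], 0.79), ([0.726, -0.291, 0.065], 0.75), ([0.796, -0.06, 0.06], 0.59)]
side crate [([0.434, -0.173, 0.004], 0.92), ([0.629, 0.104, 0.076], 0.47)]
side bell_top [([0.436, 0.158, 0.06], 0.6)]
side ware_board [([0.605, 0.145, 0.018], 0.7)]
side jar [([0.504, -0.351, 0.073], 0.88)]
{'fx': 456.23485963944995, 'fy': 456.23485963944995, 'cx': 322.1825743627373, 'cy': 202.10310355281902, 'rvec': array([ 0.46768021, -2.8324264 ,  1.02107416]), 'tvec': array([0.58859068, 0.25832472, 1.12694305])}
0.7 0.0187
```

View pics/top1.png

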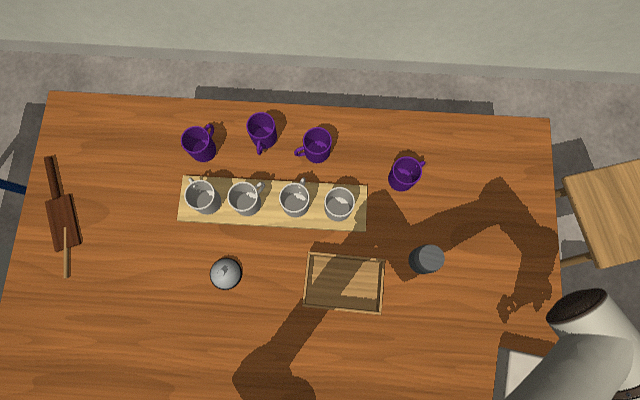

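View pics/side1.png

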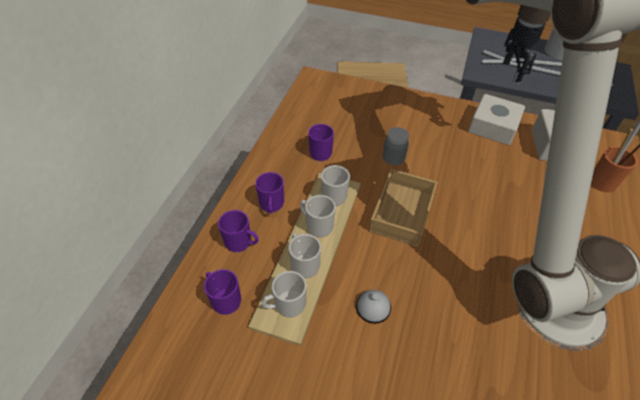

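The top view shows four white mugs, at about (202,197), (244,198), (294,200) and (340,204). The purple ones are look-alikes. The bell is at (226,272), the crate at (344,282) and the jar at (427,259). No handle shows on the white mug at (340,204), or at (335,185) in the side view, so I'll confirm that in an enlarged crop.

```bash
cat > h.py <<'E'
import cv2,numpy as np
from workcell import *
def onplane(c,uv,z):
    k=calibration(c);R=cv2.Rodrigues(k["rvec"])[0];o=-R.T@k["tvec"]
    d=R.T@np.array([(uv[0]-k["cx"])/k["fx"],(uv[1]-k["cy"])/k["fy"],1]);return o+d*(z-o[2])/d[2]
def proj(c,p):
    k=calibration(c);K=np.array([[k["fx"],0,k["cx"]],[0,k["fy"],k["cy"]],[0,0,1.]])
    return cv2.projectPoints(np.array(p,float).reshape(-1,3),k["rvec"],k["tvec"],K,None)[0][:,0]
E
python3 - <<'E'
from h import *
t=cv2.imread("pics/top1.png");s=cv2.imread("pics/side1.png")
# estimate centres, overlay circles at rim height
for m in [(202,189),(244,190),(294,192),(340,196)]: print(onplane("top",m,.11).round(3))
print("bell",onplane("top",(225,268),.06).round(3),onplane("side",(374,294),.06).round(3))
print("crate",[onplane("top",p,.06).round(3)[:2] for p in [(309,250),(385,254),(381,313),(304,307)]])
a=cv2.resize(t[165:235,175:375],None,fx=4,fy=4,interpolation=3)
b=cv2.resize(s[155:345,240:400],None,fx=1.6*1,fy=1.6,interpolation=3)
out=np.zeros((280+b.shape[0],800,3),np.uint8);out[:280]=a;out[280:,:b.shape[1]]=b
c=cv2.resize(t[240:320,200:400],None,fx=2.6,fy=2.6,interpolation=3);out[280:280+c.shape[0],270:270+c.shape[1]]=c
cv2.imwrite("pics/crop.png",out)
E
```

```text
[0.642 0.212 0.11 ]
[0.646 0.105 0.11 ]
[ 0.649 -0.023  0.11 ]
[ 0.646 -0.14   0.11 ]
bell [0.45  0.143 0.06 ] [0.443 0.149 0.06 ]
crate [array([ 0.509, -0.07 ]), array([ 0.511, -0.266]), array([ 0.364, -0.26 ]), array([ 0.366, -0.067])]
```

View pics/crop.png

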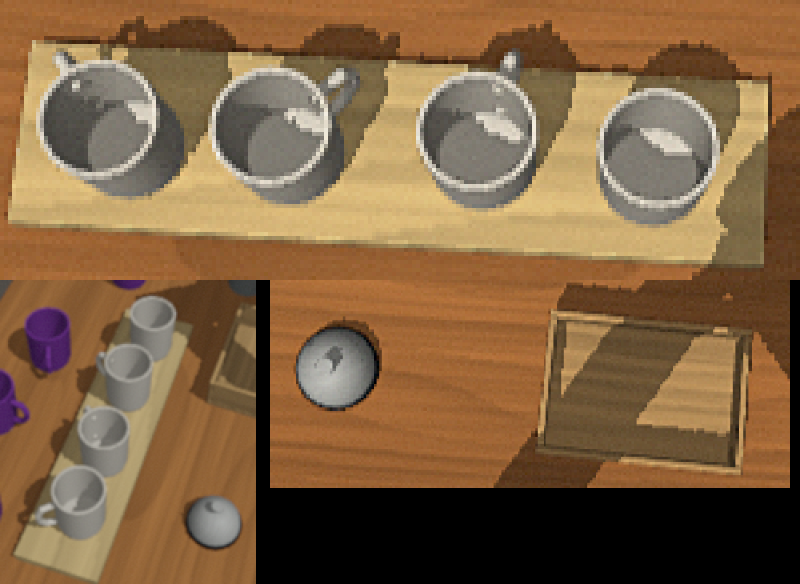

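The crop confirms that the rightmost white mug, rim centre near (339.5,202) in the top view, is the only one without a handle. The other three each show a loop. Next I'll go above the bell with the fingers shut and refine with the wrist camera.

```bash
python3 - <<'E'
from h import *
for m in [(199.5,195),(242.8,196.5),(294.3,199.8),(339.5,202)]: print(onplane("top",m,.11).round(3))
print("bell top px 224.2,269.2",onplane("top",(224.2,269.2),.06).round(3),"dome base",onplane("top",(226.2,273.8),.02).round(3),"side",onplane("side",(373.8,295.6),.06).round(3))
s=telemetry.observe();print(s["tool_rot"],s["contact_force"])
effector.grip(0.0)
rot=[np.pi,0,s["tool_rot"][2]]
env.move_l([.238,-.578,.3],rate=.2)
env.goto([.41,.15,.25],s["tool_rot"])
s=telemetry.observe();im=capture("wrist");cv2.imwrite("pics/w1.png",im[:,:,::-1])
print(s["time"],s["tool_pos"],s["tool_rot"],s["q"],s["grip_width"]);print(find_in("wrist","bell_top"))
print(calibration("wrist"))
E
```

```text
[0.626 0.217 0.11 ]
[0.629 0.106 0.11 ]
[ 0.629 -0.025  0.11 ]
[ 0.63 -0.14  0.11]
bell top px 224.2,269.2 [0.446 0.144 0.06 ] dome base [0.436 0.147 0.02 ] side [0.443 0.153 0.06 ]
[-3.14155574e+00  4.99669424e-06 -2.75075937e+00] [1.18912561 0.31265134 0.40843916]
4.6083 [0.41025762 0.14964429 0.25001625] [-3.14147930e+00  1.52110065e-05 -2.75164371e+00] [ 7.24472520e-01  4.19143119e-02 -3.91921637e-01  1.23507135e-04
 -1.13698323e+00 -1.90537182e+00] 0.0006775363025244994
[{'at': [0.4398, 0.1525, 0.0557], 'score': 0.76}]
{'fx': 308.1829063966047, 'fy': 308.1829063966047, 'cx': 318.3879407860036, 'cy': 197.90935599247908, 'tool_from_camera': array([[ 6.08847691e-04, -9.50321818e-01, -3.11268489e-01,
         7.93024767e-02],
       [ 9.99999773e-01,  6.68854535e-04, -8.60334622e-05,
         3.33148070e-04],
       [ 2.89952817e-04, -3.11268366e-01,  9.50322009e-01,
        -1.42592436e-01],
       [ 0.00000000e+00,  0.00000000e+00,  0.00000000e+00,
         1.00000000e+00]])}
```

View pics/w1.png

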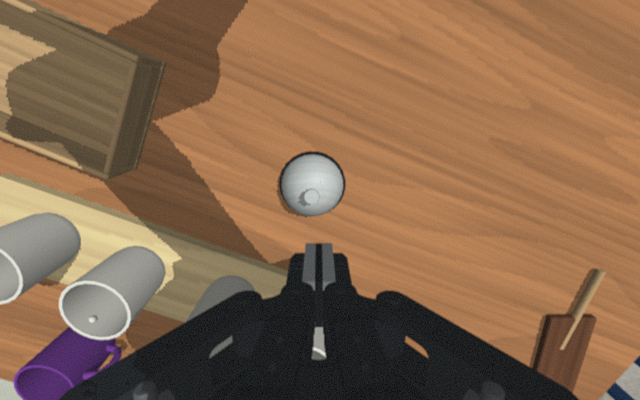

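The plunger is at (312,197) in the wrist view. The shut fingertips show at (318,245), clear of it.

```bash
python3 - <<'E'
from h import *
from scipy.spatial.transform import Rotation as Ro
s=telemetry.observe();k=calibration("wrist");T=k["tool_from_camera"]
R=Ro.from_euler("xyz",s["tool_rot"]).as_matrix()
d=R@T[:3,:3]@np.array([(312-k["cx"])/k["fx"],(197-k["cy"])/k["fy"],1]);o=np.array(s["tool_pos"])+R@T[:3,3]
b=o+d*(.06-o[2])/d[2];print("bell",b)
assert np.hypot(b[0]-.442,b[1]-.15)<.012
env.move_l([b[0],b[1],.085],rate=.12)
f0=telemetry.observe()["contact_force"][2]
for z in(.066,.062,.060,.058,.0565,.0555,.0547,.054,.0533):
    env.move_l([b[0],b[1],z],rate=.03);s=telemetry.observe();f=s["contact_force"][2]-f0
    print(z,round(s["tool_pos"][2],4),round(f,2))
    if f>3.4 and z<.0558: break
    if f>8: break
env.hold(.2);s=telemetry.observe();print(s["tool_pos"],s["contact_force"][2]-f0,s["time"])
cv2.imwrite("pics/w2.png",capture("side")[220:340,310:450,::-1].repeat(4,0).repeat(4,1))
E
```

```text
bell [0.43930473 0.15402141 0.06      ]
0.066 0.066 -0.24
0.062 0.0618 0.82
0.06 0.0601 0.07
0.058 0.0581 1.39
0.0565 0.0566 2.76
0.0555 0.0556 3.14
0.0547 0.0548 3.26
0.054 0.0541 2.73
0.0533 0.054 8.1
[0.43958075 0.1542041  0.05399464] 8.865014047121482 9.275
```

View pics/w2.png

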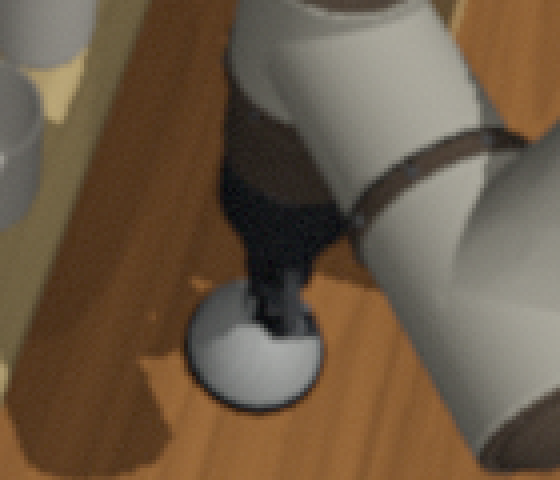

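The fingertips are on the plunger, at about (270,310) in the crop. The force rose like a spring and then hit a hard stop at 6 mm of travel, so the bell has rung. Next I'll rise and move over the plain mug.

```bash
python3 - <<'E'
from h import *
s=telemetry.observe();p=s["tool_pos"]
env.move_l([p[0],p[1],.27],rate=.15)
env.move_l([.629,-.138,.27],rate=.2)
s=telemetry.observe();im=capture("wrist");m=find_in("side","mug_plain")
print(s["time"],s["tool_pos"],m[:2] and [x["at"] for x in m])
cv2.imwrite("pics/w3.png",im[:,:,::-1])
E
```

```text
12.8083 [ 0.62875044 -0.13735029  0.2703281 ] [[0.6271, -0.1325, 0.0818], [0.6363, -0.0236, 0.0756]]
```

View pics/w3.png

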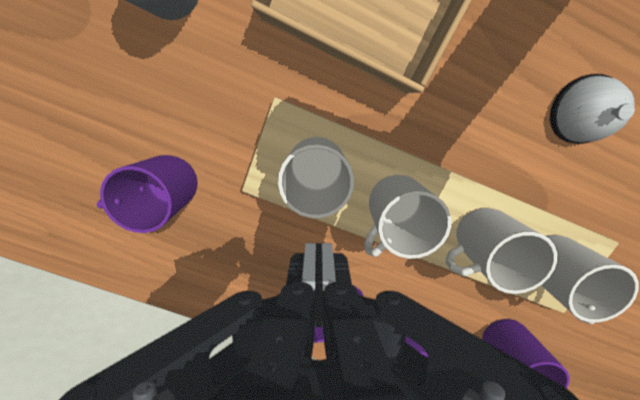

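In the wrist view the plain mug's rim is centred near (315,181) and has no handle. The handled mugs are at (414,222), (520,262) and (600,293). I'll refine the position with this pixel, dwell there, then go on to the crate.

```bash
python3 - <<'E'
from h import *
from scipy.spatial.transform import Rotation as Ro
s=telemetry.observe();k=calibration("wrist");T=k["tool_from_camera"]
R=Ro.from_euler("xyz",s["tool_rot"]).as_matrix();o=np.array(s["tool_pos"])+R@T[:3,3]
def w(u,v,z):
    d=R@T[:3,:3]@np.array([(u-k["cx"])/k["fx"],(v-k["cy"])/k["fy"],1]);return o+d*(z-o[2])/d[2]
m=w(315,181,.11);print("mug",m)
assert np.hypot(m[0]-.629,m[1]+.138)<.012
x,y=(m[:2]+[.629,-.138])/2
env.move_l([x,y,.27],rate=.1)
env.move_l([x,y,.14],rate=.12)
env.hold(2.2)
s=telemetry.observe();print(s["tool_pos"],s["contact_force"],s["time"])
env.move_l([x,y,.25],rate=.15)
env.move_l([.4375,-.166,.25],rate=.2)
env.move_l([.4375,-.166,.09],rate=.12)
env.hold(.5)
s=telemetry.observe();print(s["tool_pos"],s["contact_force"],s["time"])
im=capture("side");cv2.imwrite("pics/s4.png",im[:,:,::-1])
print([d["at"] for d in find_in("side","crate")][:1])
E
```

```text
mug [ 0.63178183 -0.13953799  0.11      ]
[ 0.63041773 -0.13876464  0.14000018] [ 0.08318824 -0.59617815  0.02495699] 16.5917
[ 0.43751786 -0.1660139   0.09007368] [ 0.10382066 -0.06578033 -0.9084989 ] 20.5833
[[0.4306, -0.1518, 0.0049]]
```

View pics/s4.png

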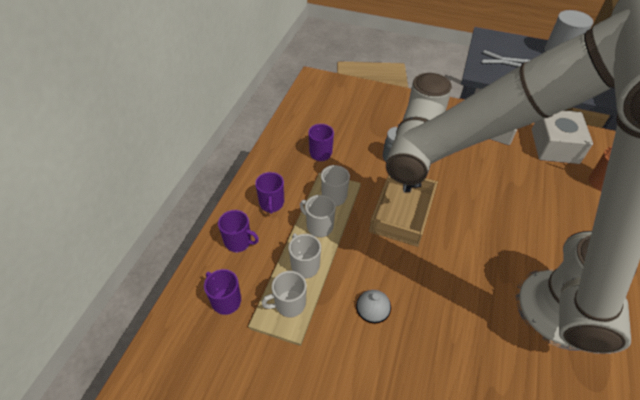

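The fingertips are over the crate's middle at about (408,190), the bell is back up at (374,300), and nothing has moved.

```bash
python3 -c "
from workcell import env
print(env.finish_job())"
```

```text
the job is handed in; nothing more can be done
None
```

I rang the bell, pointed at the mug without a handle for about two seconds, and handed the job in with the fingertips 3 cm above the middle of the crate; I saw no sign that anything was touched or moved, but no verdict came back.

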